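Park the lock plunger of a board test jig and slide its tray out

TASK

The board tray of the test jig is locked by the spring plunger on its bridge. Pull the plunger's T-knob up, twist it clockwise (seen from above) until its cross pin meets the stop, and let it down gently into the rest notch so that it stays up by itself when released; then slide the tray by its upright grip away from the bridge all the way to its end stop and let go. Do not force the plunger, and leave the other things on the bench where they are.

Things in the scene. Friction and masses are not known exactly. Their poses are not given: they have to be found in the camera images.
- jig: aluminium test jig fixed to the bench: base 180 (x) x 300 (y) x 12 mm, with a bridge 176 x 66 mm across it at y = -100 mm, bridge top 44 mm up. Origin: centre of the base's underside; x across the jig, y the way the tray slides out, z up. The tray's end stop is a low dark bar at y = +99 mm.
- knob: black T-knob on top of the plunger, an upright flat bar 14 mm thick (own x), 40 mm long (own y), 28 mm high; origin at its centre, 90 mm above the bench while locked. It turns about the plunger's vertical axis (jig x = 0, y = -100 mm) and rises with it; it cannot tilt or shift. Its stem carries a level cross pin, 5 mm thick, 56 mm long, parallel to the bar's long side.
- ring (a point): centre of the foot of the crown-shaped steel ring round the stem, on the bridge (44 mm up): 58 mm across, 22 mm high. Clockwise from the locked pin it has, on either side: a low rim (cleared when pulled up over 13 mm), the rest notch (floor holds the plunger 9 mm up; pin has about 0.06 rad play either way), then a tall stop tooth that the pin cannot pass at any height.
- pin (a point): middle of the cross pin, on the plunger's axis, 41.5 mm below the knob's centre. The ring is clamped at an angle that is not measured: the notch's middle lies 0.49 to 1.52 rad clockwise from the knob's starting direction, the pin meets the stop about 0.06 rad past it; find it by feel. Over 30 N between pin and ring, or lock pin and tray, is forcing; 30 N is about 0.7 N m of twist on the knob.
- plunger (a joint): how far the plunger is pulled up (m): 0 locked, 0.009 resting in the notch, 0.013 on the rim, 0.018 fully up (hard stop). The spring pulls down with 6 N at 0 and 0.35 N more per mm. Locked, its 8 mm lock pin stands in the tray's hole; from 0.007 up it is clear of the tray.
- tray (a joint): how far the tray has slid out along the jig's +y (m): 0 locked under the bridge, 0.08 at its end stop; it slides with about 2 N of friction and stays where it is left
- tray_grip (a point): centre of the part to grip of the tray's upright black grip: a plate 12 mm thick (along the jig's y), 36 mm wide (along the jig's x), rising from the tray's top (24 mm above the bench) to 85 mm; this point is 68 mm above the bench, at jig x = 0, y = 0 while locked; it moves with the tray
- solder_reel: steel reel of solder, 44 mm across, 36 mm high, standing; origin at its underside
- cutters: side cutters with two blue handles lying flat, 110 mm long, 12 mm high; origin at the underside near the pivot
- screwdriver: screwdriver lying flat, 150 mm long; origin at its underside
- flux_jar: small closed jar, 38 mm across, 45 mm high; origin at its underside
- spare_board: loose blue circuit board, 62 x 42 mm, lying flat; origin at its underside
- tape_roll: white roll of tape lying flat, 68 mm across, 18 mm high; origin at its underside
- parts_cup: clear cup, 64 mm across, 45 mm high; origin at its underside

How it is judged:
On the way, in this order (a step that is already met when the one before it is completed fails the run):
1. the plunger rests in its notch by itself, released, with the tray still home (value of joint plunger between 0.0075 and 0.0105 m and contact force between the fingers and knob below 0.1 N and value of joint tray below 0.006 m), for 0.2 s.
2. the tray is out at its end stop (value of joint tray above 0.077 m), for 0.2 s.
At the end, for the whole second after the job is handed in: The plunger is held up by its rest notch alone (7.5 to 10.5 mm pulled) and the tray stands within 3 mm of its end stop (value of joint plunger between 0.0075 and 0.0105 m and value of joint tray above 0.077 m); the robot touches nothing.
It fails at once if the plunger is forced: more than 30 N between its pins and the ring or the tray (contact force between knob and jig above 30 N).
It fails at once if another thing on the bench is shifted by more than 30 mm (distance of any of solder_reel, cutters, screwdriver, flux_jar, spare_board, tape_roll, parts_cup from where it was at the start of the episode above 0.03 m).
It also fails if it takes over 72 s, if anything falls off the work surface, if the arm or the gripper's body presses on something with over 40 N, if the wrist force passes 120 N, or if a joint passes its speed limit or range.

ROBOT

A 6-joint arm with a two-finger parallel gripper is mounted at the origin on the work surface. World frame = base frame: x ahead of the robot, y to its left, z up, the work surface at z = 0. Lengths are in m, angles in rad, forces in N, time in s.
With the tool pointing down it reaches from about 0.425 to 0.95 m from the base axis. Payload 3.5 kg.
Tool frame: the origin (TCP) lies between the finger pads; the fingertips stand 19 mm ahead of it and the grasp point (between the pads) is the TCP (ctrl.nose_length is the distance from the TCP to the fingertips, in m); z points along the fingers, y is the line along which they close (so a half turn about z gives the same grasp; the last joint's range is limited). The gripper opens to 85 mm and grips with 20 to 120 N. Pads are 22 mm wide; open, the fingers measure 114 mm over their backs; the gripper's body (76 mm by 85 mm) begins 54 mm behind the grasp point. The pads swing forward as they close: fully open they stand 13 mm farther back than shut.
Start: joints at [-1.448, 0.286, 1.577, -0, 1.279, -0.15], TCP at [0.182, -0.65, 0.25] pointing down, gripper open.
Joint ranges: [-2.77, 2.77], [-0.9, 2.22], [0.21, 2.48], [-1.53, 4.67], [0.24, 2.81], [-2.84, 2.84]. Speed limits (rad/s): [2.79, 2.79, 3.14, 3.14, 3.14, 3.14].

INTERFACE

Orientations are given as a unit quaternion [x, y, z, w].
In Python, from plant import ctrl gives the robot as it stands.
- The arm moves only by the tool apply_moves, never from a script. Its argument "series" is a list of rows, each a list of 6 numbers: the shift along the world's x, y, z scaled (see below), then the turn, a rotation vector about the world's x, y, z scaled (see below). A call has 1 to 20 rows; each row is the pose to reach, as a shift and turn from the pose commanded when the call began; what a row does not reach only later rows make up. The controller multiplies each number of a shift by 0.8 m and each number of a turn by 45 degrees. A row lasts 1/8 s, in which the tool goes at most 62.5 mm and 10.7 degrees, less where a joint would pass 70% of its speed; a pose out of reach is approached as far as the arm can. A call with a number of a shift or a turn outside -1 to 1 is refused whole. A call with a gripper value outside its range is refused whole. "jaw" is the opening, from 0 (shut) to 1 (fully open), set as the call begins (left out, the last holds). The fingers move at their own pace and stop on an object; "squeeze" is the grip in N (left out, the last holds). Time passes only in rows, so rows that repeat a pose let the fingers close. It gives the time, the measured TCP pose, the force, the opening and the grip force at its end, in the units of the state.
- ctrl.get_state(): the state, without advancing time (a new reading comes with each control period).
- ctrl.read_camera(name): name is "side" or "top" or "wrist"; returns the picture (400x640x3 uint8, red, green, blue); there is no depth.
- ctrl.get_calibration(name): a dict with "fx", "fy", "cx", "cy" (pixels), "xyz" and "orientation" of the camera in the world; the wrist camera has in their place "hand_eye" (4x4, takes a point from camera to tool coordinates, whose origin is the TCP and whose axes are the flange's). Camera axes: x right, y up, looking along -z (the intrinsics and any distortion apply to the point x, -y, -z); pixel columns grow to the right and rows downward; lengths in m; the calibration is good to about 2 mm. The wrist camera is an equidistant fisheye: a pixel r from the principal point sees the ray r / f radians off the axis. A picture is of the moment at which its call begins: read the wrist's pose just before it. get_calibration takes no time and is no camera call.
- ctrl.sign_off(): hands the job in; it is judged then, once.
Trained networks look in the newest picture that a camera, given by its name, has taken for a name from the list of things; names that differ only in an ending like _2 or _b are one class to them, and where a whole thing is asked for, a point or a joint stands for the part that bears it (a point fixed in the world has none). Each returns a list of dicts, best first, with "p" (0 to 1); they miss things now and then, are a little off and sometimes report something else, mostly with a low value. They report only what shows in the picture. A call takes as long as a camera call.
- ctrl.boxes_of(thing, camera): "xy" ([column, row] as shares, 0 to 1, of the picture: columns of its width, rows of its height, amid what is visible of it).
- ctrl.silhouettes(thing, camera): "pixels" (400x640 bool, what is visible of it) and "xy" ([column, row] as shares, 0 to 1, of the picture: columns of its width, rows of its height, amid what is visible of it).
The state is a dict: "time": time; "qpos": joint angles; "dq": joint speeds; "joint_efforts": joint torques, N m; "eef_pos": TCP position; "tcp_rot": TCP orientation; "contact_force": force on the tool from outside, world axes, zero at the start; "wrist_torque": the same for the moment, N m; "opening": opening from 0.0 (shut) to 1.0 (fully open); "finger_force": force on a finger pad.
Only numpy, scipy, OpenCV 4.12 (cv2) and the standard library are available. Lean on these libraries where they do the work, as an engineer would, in place of code of your own. Each camera call takes 0.05 s, during which the arm holds its last target. There are 200 camera calls.

## Working session

There is one attempt and no reset: what is moved stays moved. The work goes in short steps, Python scripts to look and compute and a tool call to move; the robot and the scene stay as the last step left them, time stands still between calls to the robot, and variables do not carry over. Pictures are saved under pics/ and viewed, at most 10 in all, crops included, and the job is handed in when it is done.

Besides the shell and the picture viewer there is one more tool, called after ">>>" as name(argument=value, ...) on one line, values as JSON. apply_moves: Moves the arm, as the interface text tells. Shifts and turns lie within -1 to 1; 1 stands for 0.8 m of shift or 45 degrees of turn. Its arguments: {"type":"object","properties":{"series":{"type":"array"},"jaw":{"type":"number"},"squeeze":{"type":"number"}},"required":["series"]}

```bash
mkdir -p pics; ls
cat > h.py <<'E'
import numpy as np,cv2
from scipy.spatial.transform import Rotation as R
from plant import ctrl
def ray(cam,uv):
    c=ctrl.get_calibration(cam)
    x=(uv[0]-c["cx"])/c["fx"];y=(uv[1]-c["cy"])/c["fy"]
    d=R.from_quat(c["orientation"]).apply([x,-y,-1.]);return np.array(c["xyz"]),d
def onz(cam,uv,z):
    o,d=ray(cam,uv);return o+d*(z-o[2])/d[2]
def proj(cam,p):
    c=ctrl.get_calibration(cam);q=R.from_quat(c["orientation"]).inv().apply(np.array(p)-c["xyz"])
    return np.array([c["cx"]+c["fx"]*q[0]/-q[2],c["cy"]+c["fy"]*-q[1]/-q[2]])
E
python3 - <<'E'
from h import *
for n in("top","side"):
    im=ctrl.read_camera(n);cv2.imwrite(f"pics/{n}0.png",im[:,:,::-1])
    c=ctrl.get_calibration(n);print(c)
    for t in("knob","jig","tray_grip","tray"):
        try:
            for d in ctrl.silhouettes(t,n)[:2]:
                ys,xs=np.nonzero(d["pixels"]);r=cv2.minAreaRect(np.c_[xs,ys].astype(np.float32))
                print(n,t,d["p"],np.array(d["xy"])*[640,400],r)
        except Exception as e:print(t,e)
print(ctrl.get_state())
E
```

```text
pics
{'fx': 439.6856108910188, 'fy': 439.6856108910188, 'cx': 322.6218982270923, 'cy': 197.53479939640127, 'xyz': array([0.33469752, 0.00242534, 1.30636427]), 'orientation': array([ 0.06051468, -0.06411473, -0.69654002,  0.71208095])}
top jig 0.98 [337.728 198.6  ] ((338.4000244140625, 200.3000030517578), (100.87665557861328, 61.031951904296875), 18.434946060180664)
top tray_grip 0.77 [346.432 202.2  ] ((346.5429992675781, 202.47962951660156), (29.193998336791992, 40.898502349853516), 19.65382194519043)
top tray 0.93 [350.528 204.48 ] ((346.700439453125, 202.57015991210938), (27.93820571899414, 41.19941329956055), 19.29004669189453)
{'fx': 473.93308531586433, 'fy': 473.93308531586433, 'cx': 311.4522125124487, 'cy': 202.20690251796066, 'xyz': array([-0.03339793,  0.61576126,  0.85697733]), 'orientation': array([-0.16302899,  0.37794816,  0.84741084, -0.33536787])}
side knob 0.49 [361.472 186.88 ] ((364.5, 189.5), (23.0, 15.0), 90.0)
side jig 0.95 [335.488 219.32 ] ((331.4231872558594, 221.839599609375), (62.6516227722168, 120.81905364990234), 64.41148376464844)
side jig 0.49 [321.92 2
[... 416 characters left out ...]
y([-1.44800737e+00,  2.86294800e-01,  1.57672772e+00, -4.91962222e-06,
        1.27859452e+00, -1.49981855e-01]), 'dq': array([ 3.19590298e-05,  1.01772693e-03, -2.21135397e-03,  9.88805935e-04,
        1.83706859e-03,  9.83552836e-04]), 'joint_efforts': array([-7.79628917e-04, -4.05460095e+01, -2.92556441e+01, -1.70650310e-04,
        1.12168887e-03, -3.42762682e-06]), 'eef_pos': array([ 0.1818818 , -0.65000874,  0.2503133 ]), 'tcp_rot': array([ 9.90713822e-01,  1.35963683e-01, -2.18953264e-06, -1.22245667e-05]), 'contact_force': array([-0.4473316 , -0.05540896,  0.09161782]), 'wrist_torque': array([-0.03070526, -0.02545407,  0.00242966]), 'finger_force': 0.0, 'opening': 0.9986580515230764}
```

Run:
```python
import cv2,numpy as np
a=cv2.imread("pics/top0.png")[120:280,240:440];b=cv2.imread("pics/side0.png")[120:320,220:470]
a=cv2.resize(a,(750,600),interpolation=cv2.INTER_CUBIC);b=cv2.resize(b,(750,600),interpolation=cv2.INTER_CUBIC)
cv2.imwrite("pics/a.png",a);cv2.imwrite("pics/b.png",b)
```

```text
(no output)
```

View pics/a.png

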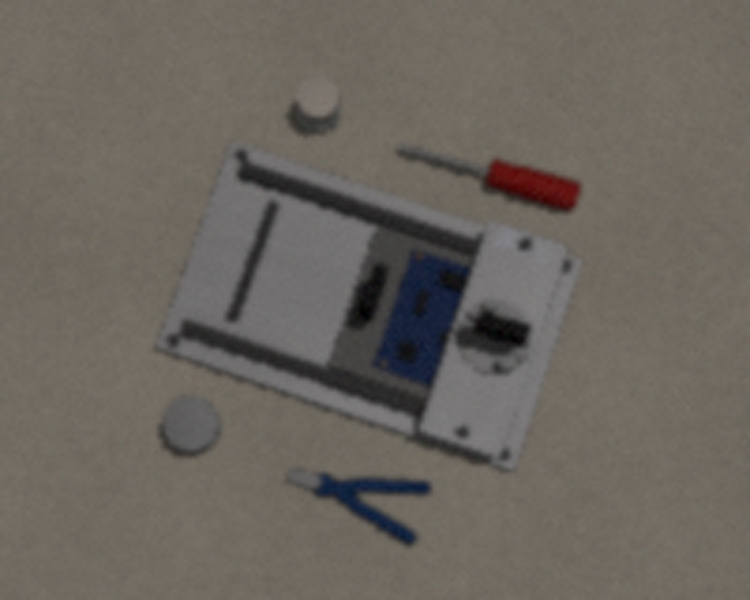

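View pics/b.png

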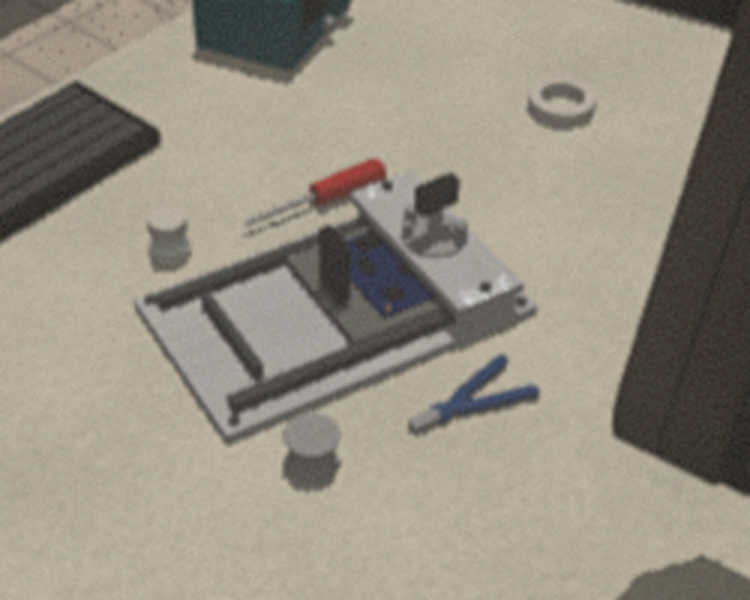

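Top view: the jig's base corners are at crop (237,147), (578,258), (513,470) and (157,347). The bridge and knob are on the right, with the knob top near (503,330). The tray grip is near (368,297), and the slide direction points to the image left. The side view agrees. The reel, jar, cutters and screwdriver are all clear of the jig.

Run:
```python
from h import *
cr=np.array([[237,147],[157,347],[513,470],[578,258]])/3.75+[240,120]
P=np.array([onz("top",c,.012) for c in cr])[:,:2]
# jig coords: left end = +y ; which x sign: up in image?
a,b,c,d=P
for q in P:print(q.round(4))
yax=((a+b)-(c+d));yax/=np.linalg.norm(yax)
xax=np.array([yax[1],-yax[0]]);C=P.mean(0)
print("lens",[np.linalg.norm(v).round(4) for v in(a-b,b-c,c-d,d-a)],"C",C,"y",yax,"yaw",np.degrees(np.arctan2(xax[1],xax[0])))
K=C-.1*yax;print("knob",K,"grip",C)
im=cv2.imread("pics/top0.png");sd=cv2.imread("pics/side0.png")
for n,I in(("top",im),("side",sd)):
  for z in(.09,.104,.044):print(n,"knob",z,proj(n,[*K,z]).round(1))
  print(n,"grip",proj(n,[*C,.085]).round(1), "grip68",proj(n,[*C,.068]).round(1))
# knob darkness
g=im[:,:,:].max(2); k=proj("top",[*K,.104]).astype(int);x,y=k
print(k);print(g[y-10:y+12,x-14:x+14])
```

```text
[0.6825 0.0598]
[0.5176 0.1184]
[ 0.4267 -0.1638]
[ 0.5971 -0.2159]
lens [np.float64(0.175), np.float64(0.2964), np.float64(0.1782), np.float64(0.2886)] C [ 0.55596881 -0.05038628] y [0.30128192 0.95353511] yaw -17.534614618183287
knob [ 0.52584062 -0.14573979] grip [ 0.55596881 -0.05038628]
top knob 0.09 [373.9 207.8]
top knob 0.104 [374.5 207. ]
top knob 0.044 [372.  210.2]
top grip [340.  196.7] grip68 [339.7 197.8]
side knob 0.09 [366.6 184. ]
side knob 0.104 [366.9 179.7]
side knob 0.044 [365.6 197.6]
side grip [332.7 198.4] grip68 [332.7 203.5]
[374 206]
[[ 19  18  23  35  78 109 118 123 121 122 123 121 121 124 122 124 122 124
  124 125 125 123 125 126 126 127 126 125]
 [ 35  33  27  57  99 116 121 119 123 121 121 121 126 122 125 122 123 126
  123 125 127 124 128 129 126 124 125 119]
 [ 54  50  49  69 108 118 121 121 120 122 118 120 123 124 121 123 123 125
  125 125 126 125 126 126 127 126 123 114]
 [ 57  53  60  84 108 118 119 119 116 114 113 114 118 120 121 121 123 124
  125 123 127 129 127 125 124 124 121 113]
 [ 59  55  63  98 116 117 118 112 104 100 104 102 107 108 110 118
[... 1341 characters left out ...]
113 103  76  62  63  61  58  50  45  40  42  38  40  35  40  36  43  51
   57  67  83 105 116 119 119 119 119 116]
 [117 114  98  92  95  99  91  72  64  60  49  44  40  40  40  47  64  84
   94  97 103 113 112 117 119 121 115 108]
 [120 118 111  98 104 106 102  98  98  90  75  65  64  61  62  71  86  89
   95  99 104 114 116 116 121 120 116 111]
 [120 119 114 100  99 104 107 109 106 106 102  95  89  91  93  94  98  90
   87  95 102 113 118 120 122 120 116 114]
 [121 119 119 110 104 104 105 109 109 108 106  94  80  87  99 103 105  95
   86  99 110 113 120 121 122 122 109 113]
 [120 123 122 118 115 113 106 105 106 108 101  76  57  74  90 100  98  99
  102 114 119 116 119 121 123 120 111 111]]
```

Run:
```python
from h import *
f=lambda x,y:(x/3+220,y/3+120)
print("teal",onz("side",f(270,70),0),onz("side",f(200,50),0),"black",onz("side",f(80,190),0),"gripper now",proj("side",[.182,-.65,.25]))
print(ctrl.get_calibration("wrist"))
```

```text
teal [ 0.85283983 -0.27433605  0.        ] [ 0.9358377  -0.25115785  0.        ] black [ 0.84819722 -0.00653656  0.        ] gripper now [604.22697591  98.41405765]
{'fx': 309.70691628693146, 'fy': 309.70691628693146, 'cx': 319.2156785353372, 'cy': 201.7838558539032, 'hand_eye': array([[ 4.59603595e-04,  9.50448818e-01,  3.10880739e-01,
         8.07452231e-02],
       [ 9.99999829e-01, -5.49473607e-04,  2.01501784e-04,
         1.09618618e-04],
       [ 3.62337893e-04,  3.10880593e-01, -9.50448907e-01,
        -1.24051642e-01],
       [ 0.00000000e+00,  0.00000000e+00,  0.00000000e+00,
         1.00000000e+00]])}
```

>>> apply_moves(series=[[0.1,0.14,0.06,0,0,0.25],[0.2,0.28,0.06,0,0,0.5],[0.3,0.42,0.06,0,0,0.75],[0.4,0.55,0.06,0,0,1],[0.43,0.63,0.06,0,0,1],[0.43,0.63,0.06,0,0,1],[0.43,0.63,0.06,0,0,1],[0.43,0.63,0.06,0,0,1],[0.43,0.63,0.06,0,0,1],[0.43,0.63,0.06,0,0,1],[0.43,0.63,0.06,0,0,1],[0.43,0.63,0.06,0,0,1]], jaw=1)

```text
time: 2.0
eef_pos: [0.5257, -0.1461, 0.2983]
tcp_rot: [0.863, 0.505, -0.0, 0.0]
contact_force: [-0.3, -0.6, -0.3]
opening: 0.999
finger_force: 0.0
```

```bash
cat >> h.py <<'E'
def wpose():
    s=ctrl.get_state();T=np.eye(4);T[:3,:3]=R.from_quat(s["tcp_rot"]).as_matrix();T[:3,3]=s["eef_pos"]
    return T@np.array(ctrl.get_calibration("wrist")["hand_eye"])
def wonz(T,uv,z):
    c=ctrl.get_calibration("wrist");v=np.array([uv[0]-c["cx"],uv[1]-c["cy"]])/c["fx"];th=np.linalg.norm(v)
    e=v/th*np.sin(th);d=T[:3,:3]@[e[0],-e[1],-np.cos(th)];o=T[:3,3];return o+d*(z-o[2])/d[2]
def wproj(T,p):
    c=ctrl.get_calibration("wrist");q=T[:3,:3].T@(np.array(p)-T[:3,3]);q=np.array([q[0],-q[1],-q[2]]);q/=np.linalg.norm(q)
    th=np.arccos(q[2]);e=q[:2]/np.linalg.norm(q[:2]);return np.array([c["cx"],c["cy"]])+c["fx"]*th*e
E
python3 - <<'E'
from h import *
T=wpose();np.save("T1.npy",T);im=ctrl.read_camera("wrist");cv2.imwrite("pics/w1.png",im[:,:,::-1])
for t in("knob","tray_grip"):
    for d in ctrl.silhouettes(t,"wrist")[:2]:
        ys,xs=np.nonzero(d["pixels"]);print(t,d["p"],np.array(d["xy"])*[640,400],cv2.minAreaRect(np.c_[xs,ys].astype(np.float32)))
K=[.5258,-.1457];print(wproj(T,K+[.104]),wproj(T,K+[.044]),wproj(T,[.556,-.0504,.085]))
E
```

```text
knob 0.81 [320.   171.32] ((318.0730285644531, 168.983154296875), (49.019378662109375, 14.540916442871094), 77.00537872314453)
tray_grip 0.55 [307.776 106.2  ] ((307.7366027832031, 106.71913146972656), (64.79991912841797, 94.54501342773438), 77.79953002929688)
[318.44880787 180.15721483] [318.61253654 168.43768922] [299.44113796  87.64074036]
```

View pics/w1.png

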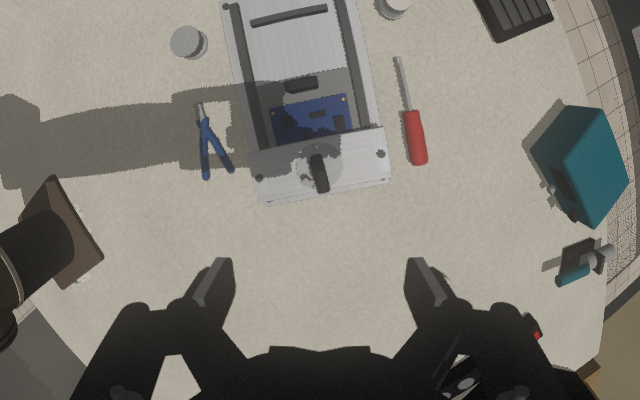

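The wrist view shows the knob at about (319,172), the bridge around it, and the tray grip near (301,84). The bar runs roughly along the slide direction. I'll zoom in for the exact angle.

Run:
```python
import cv2
a=cv2.imread("pics/w1.png")[70:210,235:410]
a=cv2.convertScaleAbs(cv2.resize(a,(700,560),interpolation=cv2.INTER_CUBIC),alpha=1.8,beta=20)
cv2.imwrite("pics/w1c.png",a)
```

```text
(no output)
```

View pics/w1c.png

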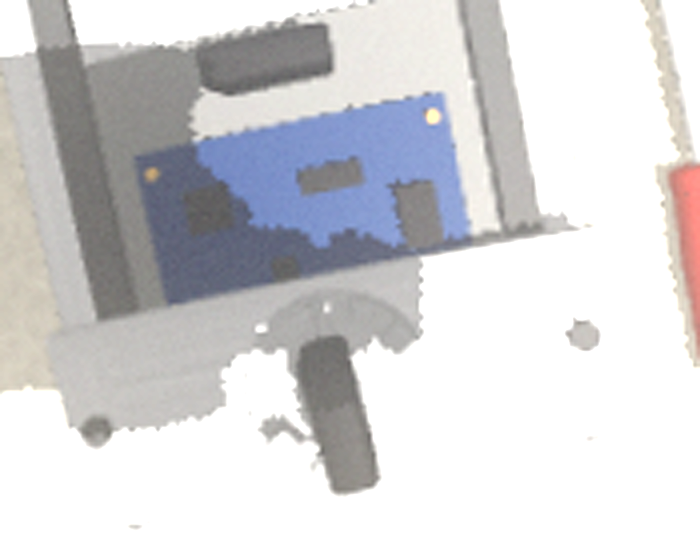

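Run:
```python
from h import *
T=np.load("T1.npy");f=lambda x,y:(x/4+235,y/4+70)
a=wonz(T,f(355,490),.104);b=wonz(T,f(327,360),.104);print("knob ends",a,b,"c",(a+b)/2,"L",np.linalg.norm(a-b),np.degrees(np.arctan2(*(b-a)[1::-1])))
for z,p,q in((.104,(305,390),(333,488)),(.104,(350,365),(377,480)),(.044,(50,335),(560,232)),(.085,(205,68),(328,42))):
    a=wonz(T,f(*p),z);b=wonz(T,f(*q),z);print(a[:2],b[:2],np.linalg.norm(a-b).round(4),np.degrees(np.arctan2(*(b-a)[1::-1])))
# base corners full image
for c in((96,430),(583,335)):print("screw",wonz(T,f(*c),.044))
for c in((222,3),(266,206),(390,180)):print(wonz(T,c,.04))
```

```text
knob ends [ 0.52407231 -0.16035866  0.104     ] [ 0.53489146 -0.12591666  0.104     ] c [ 0.52948188 -0.14313766  0.104     ] L 0.03610132074242346 72.5611117347135
[ 0.52593735 -0.13006195] [ 0.51920744 -0.15699047] 0.0278 -104.03179991393995
[ 0.53946766 -0.13000736] [ 0.53055535 -0.16079776] 0.0321 -106.14314052351165
[ 0.45762622 -0.08489461] [ 0.61129543 -0.13465498] 0.1615 -17.94272135128109
[ 0.54414229 -0.04259865] [ 0.5760928  -0.05291206] 0.0336 -17.88973491120232
screw [ 0.45418288 -0.11840586  0.044     ]
screw [ 0.60291409 -0.16676014  0.044     ]
[0.52652159 0.10365598 0.04      ]
[ 0.44038207 -0.15611524  0.04      ]
[ 0.5987703  -0.20426864  0.04      ]
```

>>> apply_moves(series=[[0.004,0.004,-0.06,0,0,0.15],[0.004,0.004,-0.13,0,0,0.27],[0.004,0.004,-0.18,0,0,0.27],[0.004,0.004,-0.22,0,0,0.27],[0.004,0.004,-0.24,0,0,0.27],[0.004,0.004,-0.257,0,0,0.27],[0.004,0.004,-0.257,0,0,0.27],[0.004,0.004,-0.257,0,0,0.27]], jaw=0.6, squeeze=20)

```text
time: 3.15
eef_pos: [0.5299, -0.1433, 0.094]
tcp_rot: [0.805, 0.593, 0.001, 0.001]
contact_force: [0.1, 0.5, -0.1]
opening: 0.597
finger_force: 0.0
```

Run:
```python
from h import *
s=ctrl.get_state();print(s["eef_pos"],s["contact_force"],s["wrist_torque"],s["opening"])
im=ctrl.read_camera("wrist");cv2.imwrite("pics/w2.png",cv2.convertScaleAbs(im[:,:,::-1],alpha=1.5,beta=15))
```

```text
[ 0.52993617 -0.14327434  0.0939864 ] [ 0.13155934  0.47703075 -0.0746225 ] [-0.00424911  0.00643286 -0.02723686] 0.5973158000428742
```

View pics/w2.png

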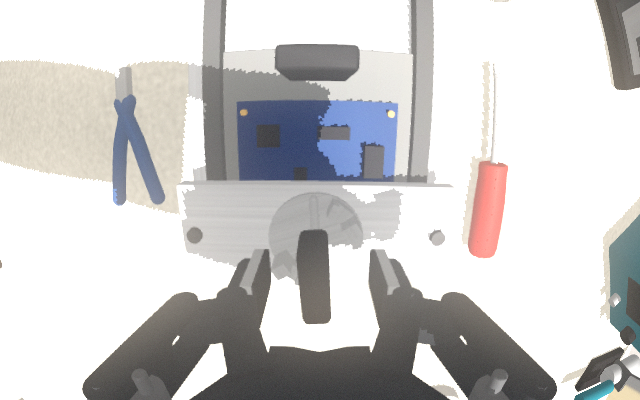

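The knob sits between the fingers, its mid-line at about column 315 against 320 for the gripper, with the bar leaning about 2° counterclockwise. I'll correct for that and close softly.

>>> apply_moves(series=[[-0.0015,0.0005,0,0,0,0.045],[-0.0015,0.0005,0,0,0,0.045]])

```text
time: 3.45
eef_pos: [0.5281, -0.1424, 0.0933]
tcp_rot: [0.794, 0.608, 0.0, 0.0]
contact_force: [0.1, 0.3, -0.4]
opening: 0.601
finger_force: 0.0
```

>>> apply_moves(series=[[0,0,0,0,0,0],[0,0,0,0,0,0],[0,0,0,0,0,0],[0,0,0,0,0,0],[0,0,0,0,0,0],[0,0,0,0,0,0]], jaw=0, squeeze=20)

```text
time: 4.2
eef_pos: [0.5279, -0.1424, 0.0928]
tcp_rot: [0.794, 0.607, 0.0, -0.0]
contact_force: [0.6, 0.5, 0.8]
opening: 0.159
finger_force: 26.4
```

```bash
cat > s.py <<'E'
from h import *
s=ctrl.get_state();R_=R.from_quat(s["tcp_rot"]).as_matrix()
print(s["time"],"pos",s["eef_pos"].round(4),"yawY",np.degrees(np.arctan2(R_[1,1],R_[0,1])).round(2),"F",s["contact_force"].round(2),"M",s["wrist_torque"].round(3),s["opening"].round(3),s["finger_force"],"q6",s["qpos"][5].round(2))
E
python3 s.py
```

```text
Traceback (most recent call last):
  File "s.py", line 3, in <module>
    print(s["time"],"pos",s["eef_pos"].round(4),"yawY",np.degrees(np.arctan2(R_[1,1],R_[0,1])).round(2),"F",s["contact_force"].round(2),"M",s["wrist_torque"].round(3),s["opening"].round(3),s["finger_force"],"q6",s["qpos"][5].round(2))
                                                                                                                                                                       ^^^^^^^^^^^^^^^^^^
AttributeError: 'float' object has no attribute 'round'
```

```bash
sed -i 's/s\["opening"\].round(3)/s["opening"]/' s.py; python3 s.py
```

```text
4.2 pos [ 0.5279 -0.1424  0.0928] yawY -15.2 F [0.55 0.49 0.76] M [0.01  0.134 0.031] 0.15921000308778294 26.372621655464172 q6 -0.18
```

>>> apply_moves(series=[[0,0,0,0,0,0],[0,0,0,0,0,0]], jaw=0, squeeze=50)

```text
time: 4.45
eef_pos: [0.5279, -0.1424, 0.0929]
tcp_rot: [0.794, 0.607, 0.0, -0.0]
contact_force: [-1.5, 0.6, 3.1]
opening: 0.153
finger_force: 53.8
```

```bash
python3 s.py
```

```text
4.45 pos [ 0.5279 -0.1424  0.0929] yawY -15.2 F [-1.51  0.61  3.05] M [ 0.087  0.169 -0.018] 0.15315867146991302 53.80942225456238 q6 -0.18
```

>>> apply_moves(series=[[0,0,0.0025,0,0,0],[0,0,0.005,0,0,0],[0,0,0.0075,0,0,0],[0,0,0.01,0,0,0],[0,0,0.01,0,0,0]])

```text
time: 5.08
eef_pos: [0.5277, -0.1424, 0.1004]
tcp_rot: [0.794, 0.607, -0.0, -0.0]
contact_force: [3.9, -1.6, -9.9]
opening: 0.157
finger_force: 52.1
```

```bash
python3 s.py
```

```text
5.075 pos [ 0.5277 -0.1424  0.1004] yawY -15.2 F [ 3.86 -1.58 -9.93] M [-0.281 -0.699  0.018] 0.15693382184961902 52.06139802932739 q6 -0.18
```

>>> apply_moves(series=[[0,0,0.0025,0,0,0],[0,0,0.005,0,0,0],[0,0,0.0075,0,0,0],[0,0,0.01,0,0,0],[0,0,0.01,0,0,0]])

```text
time: 5.7
eef_pos: [0.5277, -0.1424, 0.1085]
tcp_rot: [0.794, 0.607, -0.0, -0.0]
contact_force: [3.8, -1.5, -12.6]
opening: 0.155
finger_force: 51.7
```

```bash
python3 s.py
```

```text
5.7 pos [ 0.5277 -0.1424  0.1085] yawY -15.2 F [  3.75  -1.53 -12.61] M [-0.295 -0.868 -0.001] 0.1549375758692224 51.67967140674591 q6 -0.18
```

>>> apply_moves(series=[[0,0,0,0,0,0],[0,0,0,0,0,-0.06],[0,0,0,0,0,-0.12],[0,0,0,0,0,-0.18],[0,0,0,0,0,-0.24],[0,0,0,0,0,-0.3],[0,0,0,0,0,-0.36],[0,0,0,0,0,-0.42],[0,0,0,0,0,-0.48],[0,0,0,0,0,-0.5],[0,0,0,0,0,-0.5]], squeeze=30)

```text
time: 7.08
eef_pos: [0.5277, -0.1423, 0.1086]
tcp_rot: [0.898, 0.441, -0.0, -0.0]
contact_force: [4.7, -2.5, -12.7]
opening: 0.153
finger_force: 51.7
```

```bash
python3 s.py
```

```text
7.075 pos [ 0.5277 -0.1423  0.1086] yawY -37.67 F [  4.69  -2.46 -12.68] M [-0.189 -0.722 -0.009] 0.15250295951943402 51.69244945049286 q6 0.21
```

>>> apply_moves(series=[[0,0,0,0,0,0],[0,0,0,0,0,0],[0,0,0,0,0,-0.04],[0,0,0,0,0,-0.08],[0,0,0,0,0,-0.12],[0,0,0,0,0,-0.14],[0,0,0,0,0,-0.14]], jaw=0, squeeze=25)

```text
time: 7.95
eef_pos: [0.5277, -0.1423, 0.1086]
tcp_rot: [0.921, 0.391, -0.0, -0.0]
contact_force: [3.5, -0.6, -12.7]
opening: 0.151
finger_force: 51.7
```

```bash
python3 s.py
```

```text
7.95 pos [ 0.5277 -0.1423  0.1086] yawY -44.01 F [  3.53  -0.57 -12.65] M [-0.221 -0.582 -0.018] 0.15080244208906549 51.67255997657776 q6 0.32
```

>>> apply_moves(series=[[0,0,0,0,0,-0.03],[0,0,0,0,0,-0.06],[0,0,0,0,0,-0.06]])

```text
time: 8.32
eef_pos: [0.5278, -0.1424, 0.1087]
tcp_rot: [0.93, 0.369, -0.0, -0.0]
contact_force: [4.2, -1.5, -11.9]
opening: 0.157
finger_force: 51.7
```

```bash
python3 s.py
```

```text
8.325 pos [ 0.5278 -0.1424  0.1087] yawY -46.72 F [  4.24  -1.46 -11.88] M [-0.146 -0.511  0.014] 0.15682852434827596 51.66309177875519 q6 0.37
```

>>> apply_moves(series=[[0,0,0,0,0,-0.03],[0,0,0,0,0,-0.06],[0,0,0,0,0,-0.06]])

```text
time: 8.7
eef_pos: [0.5278, -0.1423, 0.1087]
tcp_rot: [0.938, 0.347, -0.0, -0.0]
contact_force: [2.6, -1.4, -11.9]
opening: 0.154
finger_force: 51.7
```

```bash
python3 s.py
```

```text
8.7 pos [ 0.5278 -0.1423  0.1087] yawY -49.42 F [  2.56  -1.41 -11.92] M [-0.187 -0.472  0.01 ] 0.15403832428773293 51.65606081485748 q6 0.41
```

>>> apply_moves(series=[[0,0,-0.0015,0,0,0],[0,0,-0.003,0,0,0],[0,0,-0.004,0,0,0],[0,0,-0.0045,0,0,0],[0,0,-0.0045,0,0,0]])

```text
time: 9.32
eef_pos: [0.5278, -0.1424, 0.1053]
tcp_rot: [0.938, 0.347, -0.0, -0.0]
contact_force: [1.9, -0.3, -9.7]
opening: 0.152
finger_force: 52.0
```

```bash
python3 s.py
```

```text
9.325 pos [ 0.5278 -0.1424  0.1053] yawY -49.39 F [ 1.87 -0.28 -9.74] M [-0.066 -0.231 -0.006] 0.15192524319525627 52.02471077442169 q6 0.41
```

>>> apply_moves(series=[[0,0,-0.0004,0,0,0],[0,0,-0.0008,0,0,0],[0,0,-0.0008,0,0,0]])

```text
time: 9.7
eef_pos: [0.5279, -0.1424, 0.1048]
tcp_rot: [0.938, 0.347, -0.0, -0.0]
contact_force: [0.7, 0.3, -7.7]
opening: 0.155
finger_force: 52.5
```

```bash
python3 s.py
```

```text
9.7 pos [ 0.5279 -0.1424  0.1048] yawY -49.39 F [ 0.66  0.25 -7.65] M [ 0.088  0.048 -0.03 ] 0.15464283718848587 52.492749094963074 q6 0.41
```

>>> apply_moves(series=[[0,0,0,0,0,-0.035],[0,0,0,0,0,-0.07],[0,0,0,0,0,-0.07]])

```text
time: 10.07
eef_pos: [0.5278, -0.1424, 0.1041]
tcp_rot: [0.947, 0.321, 0.0, -0.0]
contact_force: [1.7, -1.2, -10.8]
opening: 0.159
finger_force: 52.0
```

```bash
python3 s.py
```

```text
10.075 pos [ 0.5278 -0.1424  0.1041] yawY -52.57 F [  1.66  -1.16 -10.81] M [-0.037 -0.25  -0.067] 0.1585854651427732 51.98158085346222 q6 0.47
```

>>> apply_moves(series=[[0,0,0,0,0,-0.02],[0,0,0,0,0,-0.04],[0,0,-0.001,0,0,-0.04],[0,0,-0.002,0,0,-0.04],[0,0,-0.003,0,0,-0.04],[0,0,-0.003,0,0,-0.04]])

```text
time: 10.82
eef_pos: [0.5278, -0.1424, 0.1021]
tcp_rot: [0.952, 0.306, -0.0, -0.0]
contact_force: [1.4, -0.5, -9.8]
opening: 0.154
finger_force: 52.0
```

```bash
python3 s.py
```

```text
10.825 pos [ 0.5278 -0.1424  0.1021] yawY -54.35 F [ 1.43 -0.46 -9.75] M [ 0.025 -0.175 -0.013] 0.15448758129124038 51.98662340641022 q6 0.5
```

>>> apply_moves(series=[[0,0,-0.0005,0,0,0],[0,0,-0.001,0,0,0],[0,0,-0.0015,0,0,0],[0,0,-0.0015,0,0,0]])

```text
time: 11.32
eef_pos: [0.528, -0.1424, 0.1016]
tcp_rot: [0.952, 0.306, -0.0, -0.0]
contact_force: [-2.8, 1.5, -2.7]
opening: 0.156
finger_force: 53.1
```

```bash
python3 s.py
```

```text
11.325 pos [ 0.528  -0.1424  0.1016] yawY -54.34 F [-2.76  1.49 -2.74] M [ 0.309  0.469 -0.032] 0.15552567640742523 53.11947584152222 q6 0.5
```

>>> apply_moves(series=[[0,0,0,0,0,0],[0,0,0,0,0,0],[0,0,0,0,0,0],[0,0,0,0,0,0],[0,0,0,0,0,0]], jaw=0.6)

```text
time: 11.95
eef_pos: [0.528, -0.1425, 0.101]
tcp_rot: [0.952, 0.306, 0.0, 0.0]
contact_force: [0.2, 0.4, -0.3]
opening: 0.596
finger_force: 0.0
```

>>> apply_moves(series=[[0,0,0.03,0,0,0],[0,0,0.08,0,0,0],[0,0,0.14,0,0,0],[0,0,0.14,0,0,0],[0,0,0.14,0,0,0]])

```text
time: 12.58
eef_pos: [0.5275, -0.1422, 0.2123]
tcp_rot: [0.952, 0.306, -0.0, -0.0]
contact_force: [-0.4, 0.2, 0.1]
opening: 0.598
finger_force: 0.0
```

```bash
python3 s.py
python3 - <<'E'
from h import *
T=wpose();np.save("T3.npy",T)
im=ctrl.read_camera("wrist");cv2.imwrite("pics/w3.png",cv2.convertScaleAbs(im[:,:,::-1],alpha=1.3,beta=15))
print(wproj(T,[.5278,-.1424,.104]),wproj(T,[.5278,-.1424,.113]),wproj(T,[.5584,-.0472,.085]))
E
```

```text
12.575 pos [ 0.5275 -0.1422  0.2123] yawY -54.34 F [-0.39  0.16  0.05] M [ 0.027 -0.011  0.044] 0.598055262622587 0.0 q6 0.5
[319.1965987  207.16993686] [319.18017859 211.01569185] [246.08811917 105.80116523]
```

View pics/w3.png

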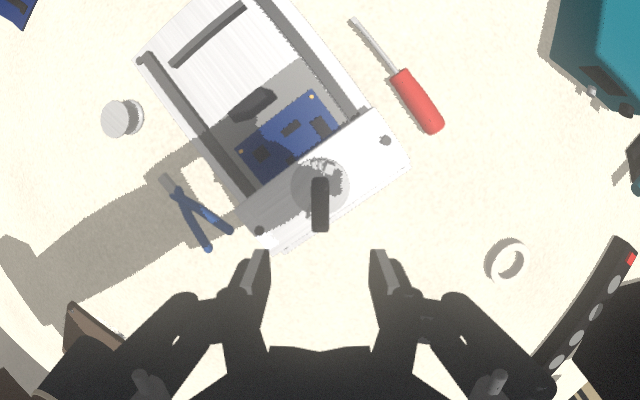

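>>> apply_moves(series=[[0.01,0.03,0,0,0,-0.2],[0.02,0.06,0,0,0,-0.4],[0.03,0.09,0,0,0,-0.6],[0.039,0.119,0,0,0,-0.8],[0.039,0.119,0,0,0,-0.95],[0.039,0.119,0,0,0,-0.95]])

```text
time: 13.38
eef_pos: [0.5581, -0.0467, 0.2107]
tcp_rot: [0.998, -0.061, -0.002, -0.0]
contact_force: [-0.1, 0.4, -0.0]
opening: 0.6
finger_force: 0.0
```

>>> apply_moves(series=[[0,0,-0.03,0,0,-0.12],[0,0,-0.07,0,0,-0.24],[0,0,-0.1,0,0,-0.24],[0,0,-0.1,0,0,-0.24],[0,0,-0.1,0,0,-0.24]])

```text
time: 14.0
eef_pos: [0.5594, -0.0475, 0.1333]
tcp_rot: [0.988, -0.155, 0.0, 0.0]
contact_force: [-0.9, -0.1, 0.3]
opening: 0.6
finger_force: 0.0
```

```bash
python3 s.py
python3 - <<'E'
from h import *
T=wpose();np.save("T4.npy",T)
im=ctrl.read_camera("wrist");cv2.imwrite("pics/w4.png",cv2.convertScaleAbs(im[:,:,::-1],alpha=1.3,beta=15))
print(wproj(T,[.5584,-.0472,.085]))
E
```

```text
14.0 pos [ 0.5594 -0.0475  0.1333] yawY -107.86 F [-0.86 -0.13  0.26] M [0.013 0.014 0.059] 0.5997316899172721 0.0 q6 1.62
[320.03329853 240.85339492]
```

View pics/w4.png

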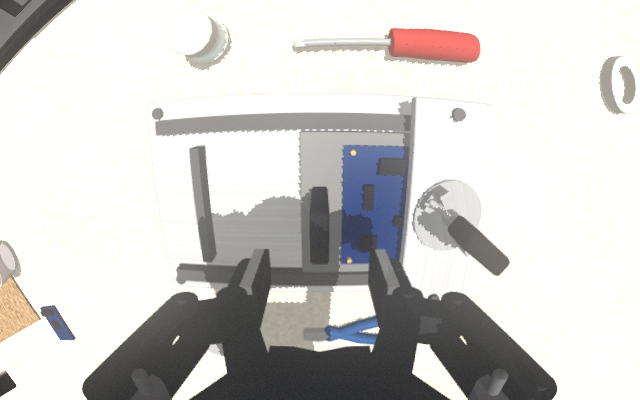

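The tray grip is centred between the fingers at column 319, and the knob is still turned in its notch. Descending and gripping.

>>> apply_moves(series=[[0,0,-0.04,0,0,0],[0,0,-0.07,0,0,0],[0,0,-0.08,0,0,0],[0,0,-0.08,0,0,0],[0,0,-0.08,0,0,0]])

```text
time: 14.68
eef_pos: [0.5603, -0.0475, 0.0705]
tcp_rot: [0.988, -0.155, 0.001, 0.0]
contact_force: [0.1, -0.0, 0.1]
opening: 0.602
finger_force: 0.0
```

>>> apply_moves(series=[[0,0,0,0,0,0],[0,0,0,0,0,0],[0,0,0,0,0,0],[0,0,0,0,0,0],[0,0,0,0,0,0],[0,0,0,0,0,0]], jaw=0, squeeze=25)

```text
time: 15.42
eef_pos: [0.5594, -0.0473, 0.0695]
tcp_rot: [0.988, -0.155, 0.0, 0.0]
contact_force: [-1.6, -0.2, 4.7]
opening: 0.137
finger_force: 27.4
```

```bash
python3 s.py
```

```text
15.425 pos [ 0.5594 -0.0473  0.0695] yawY -107.89 F [-1.61 -0.2   4.73] M [0.048 0.207 0.051] 0.13725941383920948 27.442302703857422 q6 1.62
```

>>> apply_moves(series=[[0.002,0.006,0,0,0,0],[0.004,0.0125,0,0,0,0],[0.007,0.022,0,0,0,0],[0.01,0.032,0,0,0,0],[0.014,0.043,0,0,0,0],[0.018,0.055,0,0,0,0],[0.022,0.068,0,0,0,0],[0.026,0.08,0,0,0,0],[0.029,0.089,0,0,0,0],[0.029,0.089,0,0,0,0]])

```text
time: 16.68
eef_pos: [0.5828, 0.0249, 0.0695]
tcp_rot: [0.988, -0.155, 0.0, -0.001]
contact_force: [-1.7, 2.0, 5.3]
opening: 0.135
finger_force: 27.5
```

```bash
python3 s.py
```

```text
16.675 pos [0.5828 0.0249 0.0695] yawY -107.89 F [-1.71  1.97  5.32] M [ 0.223  0.149 -0.069] 0.13478555361953187 27.455954253673553 q6 1.75
```

>>> apply_moves(series=[[0.0005,0.0015,0,0,0,0],[0.001,0.003,0,0,0,0],[0.0015,0.0045,0,0,0,0],[0.0015,0.005,0,0,0,0],[0.0015,0.005,0,0,0,0]])

```text
time: 17.3
eef_pos: [0.5837, 0.0279, 0.0695]
tcp_rot: [0.988, -0.155, 0.0, 0.0]
contact_force: [-2.7, 0.4, 5.8]
opening: 0.14
finger_force: 27.5
```

```bash
python3 s.py
```

```text
17.3 pos [0.5837 0.0279 0.0695] yawY -107.89 F [-2.74  0.41  5.83] M [-0.117  0.226 -0.034] 0.13959723281346612 27.53114104270935 q6 1.76
```

>>> apply_moves(series=[[0.0002,0.0008,0,0,0,0],[0.0005,0.0016,0,0,0,0],[0.0005,0.0016,0,0,0,0]])

```text
time: 17.68
eef_pos: [0.584, 0.0288, 0.0695]
tcp_rot: [0.988, -0.155, 0.0, 0.001]
contact_force: [-2.8, -2.1, 6.4]
opening: 0.139
finger_force: 27.6
```

```bash
python3 s.py
```

```text
17.675 pos [0.584  0.0288 0.0695] yawY -107.88 F [-2.78 -2.12  6.35] M [-0.323  0.282  0.01 ] 0.1386654485986781 27.57897913455963 q6 1.76
```

>>> apply_moves(series=[[0.0004,0.0012,0,0,0,0],[0.0008,0.0024,0,0,0,0],[0.0008,0.0024,0,0,0,0],[0.0008,0.0024,0,0,0,0]])

```text
time: 18.18
eef_pos: [0.5841, 0.0288, 0.0695]
tcp_rot: [0.988, -0.155, -0.001, 0.002]
contact_force: [-6.5, -9.9, 7.5]
opening: 0.135
finger_force: 27.6
```

```bash
python3 s.py
```

```text
18.175 pos [0.5841 0.0288 0.0695] yawY -107.86 F [-6.52 -9.86  7.55] M [-1.059  0.596 -0.079] 0.1350302894262389 27.611034214496613 q6 1.76
```

Stop felt: about 10 N with no further motion. Backing off the load, then releasing and rising.

>>> apply_moves(series=[[-0.0006,-0.002,0,0,0,0],[-0.0006,-0.002,0,0,0,0]])

```text
time: 18.42
eef_pos: [0.584, 0.0288, 0.0695]
tcp_rot: [0.988, -0.155, -0.0, 0.001]
contact_force: [-3.7, -3.3, 6.1]
opening: 0.136
finger_force: 27.6
```

>>> apply_moves(series=[[0,0,0,0,0,0],[0,0,0,0,0,0],[0,0,0,0,0,0],[0,0,0,0,0,0],[0,0,0,0,0,0]], jaw=0.6)

```text
time: 19.05
eef_pos: [0.584, 0.0297, 0.0688]
tcp_rot: [0.988, -0.155, -0.0, -0.0]
contact_force: [0.5, 0.9, -0.6]
opening: 0.602
finger_force: 0.0
```

>>> apply_moves(series=[[0,0,0.03,0,0,0],[0,0,0.08,0,0,0],[0,0,0.14,0,0,0],[0,0,0.17,0,0,0],[0,0,0.17,0,0,0],[0,0,0.17,0,0,0]])

```text
time: 19.8
eef_pos: [0.5832, 0.0297, 0.2032]
tcp_rot: [0.988, -0.156, -0.001, 0.0]
contact_force: [-0.8, 0.0, 0.3]
opening: 0.601
finger_force: 0.0
```

```bash
python3 s.py
python3 - <<'E'
from h import *
im=ctrl.read_camera("wrist");cv2.imwrite("pics/w5.png",cv2.convertScaleAbs(im[:,:,::-1],alpha=1.3,beta=15))
E
```

```text
19.8 pos [0.5832 0.0297 0.2032] yawY -107.9 F [-0.78  0.05  0.35] M [ 0.003 -0.008 -0.014] 0.6013978257060324 0.0 q6 1.76
```

View pics/w5.png

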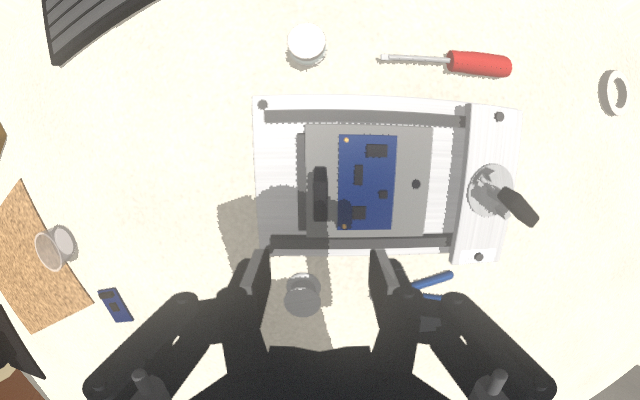

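The tray's left edge is against the stop bar at about (303,180). The knob is still up and turned at about (517,205), and nothing else has been disturbed.

```bash
python3 -c "
from plant import ctrl
print(ctrl.sign_off())"
```

```text
the job is handed in; nothing more can be done
None
```

The job is handed in, verdict not shown: by force feel and the last picture, the plunger rests up in its notch (I stopped just inside it rather than turning to the stop), the tray is out against its end stop, and the arm is clear.

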